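Clear the tip-out tray and pour the nuts into the bin

ROBOT

A 6-joint arm with a two-finger parallel gripper is mounted at the origin on the work surface. World frame = base frame: x ahead of the robot, y to its left, z up, the work surface at z = 0. Lengths are in m, angles in rad, forces in N, time in s.
With the tool pointing down it reaches from about 0.35 to 0.975 m from the base axis. Payload 7.1 kg.
Tool frame: the origin (TCP) lies between the finger pads; the fingertips stand 17 mm ahead of it and the grasp point (between the pads) lies 2 mm behind it (bot.tcp_to_tips is the distance from the TCP to the fingertips, in m); y points along the fingers, x is the direction in which the jaws open and shut, and the axes are right-handed (so a half turn about y gives the same grasp; the last joint's range is limited). The gripper opens to 88 mm and grips with 3 to 60 N. Pads are 20 mm wide; open, the fingers measure 115 mm over their backs; the gripper's body (75 mm by 178 mm) begins 61 mm behind the grasp point.
Start: joints at [1.322, 0.423, 1.63, -0, 1.089, -0.019], TCP at [0.142, 0.609, 0.24] pointing down, gripper open.
Joint ranges: [-3, 3], [-0.9, 2.11], [0.09, 2.58], [-1.31, 4.45], [0.11, 2.69], [-2.54, 2.54]. Speed limits (rad/s): [2.39, 2.39, 3.01, 3.14, 3.14, 3.14].

INTERFACE

Orientations are given as a unit quaternion [x, y, z, w].
In Python, from cell import bot gives the robot as it stands. The module is installed in compiled form; this text tells all that it offers.
- The arm moves only by the tool send_rows, never from a script. Its argument "series" is a list that holds one entry, the list of rows, each a list of 6 numbers: the shift along the world's x, y, z in units of 50 mm (1.0 is 50 mm), then the turn, a rotation vector about the world's x, y, z in units of 5 degrees (1.0 is 5 degrees). In form: [[[tx, ty, tz, wx, wy, wz], ...]]. A call has 1 to 20 rows; each row shifts and turns the commanded pose from where the row before left it; what a row does not reach is not made up. A row lasts 1/8 s, in which the tool goes at most 62.5 mm and 10.7 degrees, less where a joint would pass 70% of its speed; a pose out of reach is approached as far as the arm can. A call is refused whole if a number of a shift passes 1 or a number of a turn 1, either way. A call with a gripper value outside its range is refused whole. "fingers" is the opening, from 0 (shut) to 1 (fully open), set as the call begins (left out, the last holds). The fingers move at their own pace and stop on an object; "newtons" is the grip in N (left out, the last holds). Time passes only in rows, so rows that do not move let the fingers close. It gives the time, the measured TCP pose, the force and the opening at its end, in the units of the state.
- bot.state(): the state, without advancing time (a new reading comes with each control period).
- bot.get_image(name): name is "scene" or "top"; returns the picture (400x640x3 uint8, blue, green, red); there is no depth.
- bot.calibration(name): a dict with "mtx" (3x3 intrinsics, pixels), "k1" (the pictures are not rectified: a ray, as slopes to the right and down, at radius r is drawn at 1 + k1 r^2 times it, then the intrinsics apply), "camera_from_world" (4x4, takes a point from world to camera coordinates). Camera axes: x right, y down, z forward; pixel columns grow to the right and rows downward; lengths in m; the calibration is good to about 2 mm. A picture is of the moment at which its call begins. calibration takes no time and is no camera call.
- bot.close_job(): hands the job in, once; it reports no verdict.
The state is a dict: "time": time; "qpos": joint angles; "joint_velocities": joint speeds; "effort": joint torques, N m; "position": TCP position; "tool_rot": TCP orientation; "force": force on the tool from outside, world axes, zero at the start; "ft_torque": the same for the moment, N m; "width": finger opening in m.
Only numpy, scipy, OpenCV 4.12 (cv2) and the standard library are available. Lean on these libraries where they do the work, as an engineer would, in place of code of your own. Each camera call takes 0.05 s, during which the arm holds its last target. There are 200 camera calls.

TASK

A carton is standing where the bin belongs, in front of the open end of the tip-out tray, and tall pipe couplings have got mixed in with the square nuts lying in the tray. Stand the carton upright on the middle of the rubber mat, take every coupling out of the tray into the shallow returns tray, leaving the nuts where they are, and set the empty bin under the open end. Only then raise the tray by its handle so that all the nuts slide into the bin, lower the tray back to level, and leave the bin standing with the nuts in it and the tape, bottle and spool undisturbed.

Things in the scene. Friction and masses are not known exactly. Their poses are not given: they have to be found in the camera images.
- tray (a joint): tilt of the tip-out tray on its stand (rad): 0 = level, resting; 1.0 = fully tipped, the stop. It turns freely about a level hinge under the pouring lip and falls back by its own weight (0.5 kg plus contents). The nuts slide off at 0.7 to 0.95; up to 0.35 they stay put.
- tray_lip (a point): middle of the tip-out tray's pouring lip (its open end) at floor level, 105 mm above the bench, fixed to the stand (place and yaw vary). +y points level from the lip along the tray to the handle end, z up. The tray is 140 mm wide (x), 240 long (y), its floor 5 mm thick, with walls 22 mm above the floor on all sides but the lip. The hinge is 5 mm below this point.
- stand: grey stand of the tray, fixed; origin on the bench straight below the lip, axes as tray_lip. Its legs begin 35 mm behind the lip (y = +35 mm); under and before the lip the bench is free. A bin with its floor centre at x = 0, y = -70 mm, long side along y, tab away from the tray, catches all; it reaches 15 mm under the lip, so slide it in low from the front.
- tray_handle (a point): middle of the tray's handle, a round bar 12 mm thick and 100 mm long, parallel to the hinge (along x), held on two arms at its ends, 47 mm clear of the tray's end wall; moves with the tray. Level, it is 118 mm above the bench and 287 mm from the hinge along the tray.
- carton_mid (a point): centre of a closed brown carton 60 (x) x 90 (y) x 80 mm high, about 0.25 kg, heavy at the bottom, standing in front of the lip at the start. z up.
- bin_floor (a point): centre of the inner floor (4 mm above its underside) of an open picking bin, 120 (x) x 170 (y) x 60 mm high, walls 4 mm, about 0.22 kg empty. z up; the grip tab is on its -y end.
- bin_tab (a point): the bin's grip tab: an upright block 50 mm wide (x), 12 mm thick (y), at the middle of the -y end wall, rising to 90 mm above the bin's underside; this point is 15 mm below its top and 79 mm from the bin's centre. It can be gripped across its thickness from above to lift the empty bin.
- returns_floor (a point): centre of the inner floor (4 mm above the bench) of the shallow returns tray, 110 (x) x 190 (y) mm with walls 25 mm high and 4 mm thick; fixed, place varies.
- mat_top (a point): centre of the top of a flat black rubber mat 110 (x) x 150 (y) x 4 mm, fixed, place varies.
- tape_mid (a point): roll of packing tape, 90 mm across, 24 mm high: leave alone.
- oiler_mid (a point): small white bottle, 44 mm across, 110 mm high: leave alone.
- spool_mid (a point): black spool, 60 mm across, 40 mm high: leave alone.
- nut1_mid (a point): centre of a square steel nut 28 x 28 x 16 mm (60 g), lying in the tip-out tray at the start; 3 or 4 of the four are present.
- nut2_mid (a point): centre of a square steel nut 28 x 28 x 16 mm (60 g), lying in the tip-out tray at the start; 3 or 4 of the four are present.
- nut3_mid (a point): centre of a square steel nut 28 x 28 x 16 mm (60 g), lying in the tip-out tray at the start; 3 or 4 of the four are present.
- nut4_mid (a point): centre of a square steel nut 28 x 28 x 16 mm (60 g), lying in the tip-out tray at the start; 3 or 4 of the four are present.
- coupling1_mid (a point): centre of a steel pipe coupling, a cylinder 28 mm across and 60 mm tall (90 g), standing upright (z along its axis) among the nuts in the tip-out tray at the start; 3 to 5 of the five are present.
- coupling2_mid (a point): centre of a steel pipe coupling, a cylinder 28 mm across and 60 mm tall (90 g), standing upright (z along its axis) among the nuts in the tip-out tray at the start; 3 to 5 of the five are present.
- coupling3_mid (a point): centre of a steel pipe coupling, a cylinder 28 mm across and 60 mm tall (90 g), standing upright (z along its axis) among the nuts in the tip-out tray at the start; 3 to 5 of the five are present.
- coupling4_mid (a point): centre of a steel pipe coupling, a cylinder 28 mm across and 60 mm tall (90 g), standing upright (z along its axis) among the nuts in the tip-out tray at the start; 3 to 5 of the five are present.
- coupling5_mid (a point): centre of a steel pipe coupling, a cylinder 28 mm across and 60 mm tall (90 g), standing upright (z along its axis) among the nuts in the tip-out tray at the start; 3 to 5 of the five are present.
Mind the look-alikes: they are no part of the job. Of the things shaped like the part that bears mat_top, the black one is meant. What is shaped like the part that bears carton_mid but red is not meant.

How it is judged:
By the outcome, as a careful person would: the job done as asked, in the order asked, and still so for the second after the job is handed in, with the robot touching nothing.
Of nut1, nut2, nut3, nut4 only 3 to 4 are there at a start; the rules pass over those that are not, and their reading is None.
Of coupling1, coupling2, coupling3, coupling4, coupling5 only 3 to 5 are there at a start; the rules pass over those that are not, and their reading is None.
At some moment in a run one of bin, carton may be knocked a few centimetres aside while the robot is not near it.
It also fails if it takes over 210 s, if anything falls off the work surface, if the arm or the gripper's body presses on something with over 40 N, if the wrist force passes 120 N, or if a joint passes its speed limit or range.

## Working session

There is one attempt and no reset: what is moved stays moved. The work goes in short steps, Python scripts to look and compute and a tool call to move; the robot and the scene stay as the last step left them, time stands still between calls to the robot, and variables do not carry over. Pictures are saved under pics/ and viewed, about 12 in all and at most 16, crops included, and the job is handed in when it is done.

Besides the shell and the picture viewer there is one more tool, called after "Request:" as name(argument=value, ...), one argument or row to a line, values as JSON. send_rows: Moves the arm, as the interface text tells. Its arguments: {"type":"object","properties":{"series":{"type":"array"},"fingers":{"type":"number"},"newtons":{"type":"number"}},"required":["series"]}

```bash
mkdir -p pics; cat > h.py <<'E'
from cell import bot
import cv2, numpy as np
def snap(name,f,crop=None,s=1):
    im=bot.get_image(name); cv2.imwrite('pics/raw_'+f,im)
    if crop: x0,y0,x1,y1=crop; im=im[y0:y1,x0:x1]
    if s!=1: im=cv2.resize(im,None,fx=s,fy=s,interpolation=cv2.INTER_CUBIC)
    cv2.imwrite('pics/'+f,im)
def ray(name,u,v):
    c=bot.calibration(name);K=np.array(c['mtx']);k=c['k1'];T=np.array(c['camera_from_world'])
    d=np.array([(u-K[0,2])/K[0,0],(v-K[1,2])/K[1,1]]);s=d.copy()
    for _ in range(30): s=d/(1+k*(s@s))
    R=T[:3,:3];o=-R.T@T[:3,3];return o,R.T@np.array([s[0],s[1],1])
def at(name,u,v,z):
    o,d=ray(name,u,v);return o+d*(z-o[2])/d[2]
def pix(name,p):
    c=bot.calibration(name);K=np.array(c['mtx']);T=np.array(c['camera_from_world'])
    q=T[:3,:3]@np.array(p)+T[:3,3];s=q[:2]/q[2];s=s*(1+c['k1']*(s@s));return (K@np.array([s[0],s[1],1]))[:2]
E
python3 - <<'E'
from h import *
snap('scene','s0.png',s=1.25);snap('top','t0.png',s=1.25)
for n in('scene','top'):
    c=bot.calibration(n);T=np.array(c['camera_from_world']);print(n,c['mtx'],c['k1'],-T[:3,:3].T@T[:3,3],T[2,:3])
print(bot.state())
E
```

```text
scene [[404.77937558   0.         319.27300992]
 [  0.         404.77937558 198.18792869]
 [  0.           0.           1.        ]] -0.013125527167851939 [1.03685197 0.16800989 1.14482675] [-0.45946562 -0.22452805 -0.85934772]
top [[442.27915879   0.         320.47968056]
 [  0.         442.27915879 196.15042023]
 [  0.           0.           1.        ]] -0.06684007675215142 [ 0.27822253 -0.08337189  1.72044437] [ 0.11919211 -0.01194653 -0.99279934]
{'time': 0.1, 'qpos': array([ 1.32199534e+00,  4.23747586e-01,  1.63058018e+00, -1.85684809e-05,
        1.08858935e+00, -1.89963447e-02]), 'joint_velocities': array([ 0.00104653, -0.00195168, -0.00210756,  0.00037863, -0.00187328,
        0.00016305]), 'effort': array([-1.85321028e-04, -5.45609200e+01, -2.74324250e+01,  6.46071509e-02,
        1.87843147e-02, -7.62971604e-05]), 'position': array([0.1422314 , 0.60812949, 0.23900304]), 'tool_rot': array([ 0.55431438,  0.43901163, -0.43974929, -0.55373723]), 'force': array([-0.12824958,  0.22297209,  1.21705106]), 'ft_torque': array([-0.01617461,  0.01977368, -0.01279105]), 'width': 0.08806051386798329}
```

View pics/s0.png

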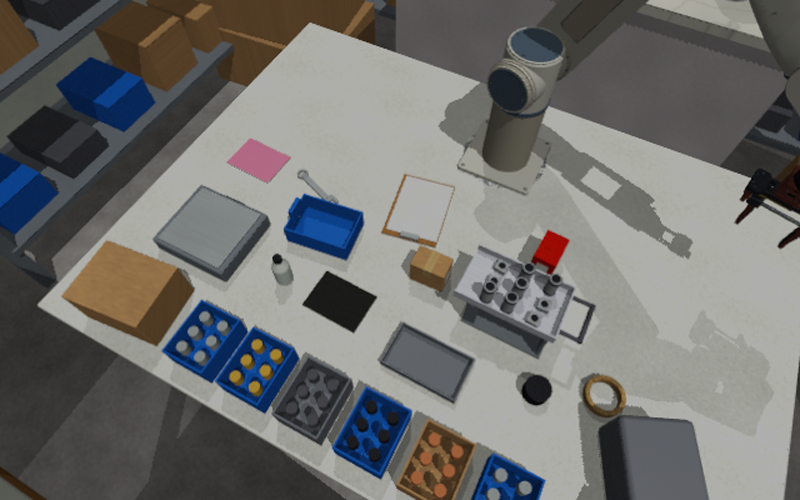

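View pics/t0.png

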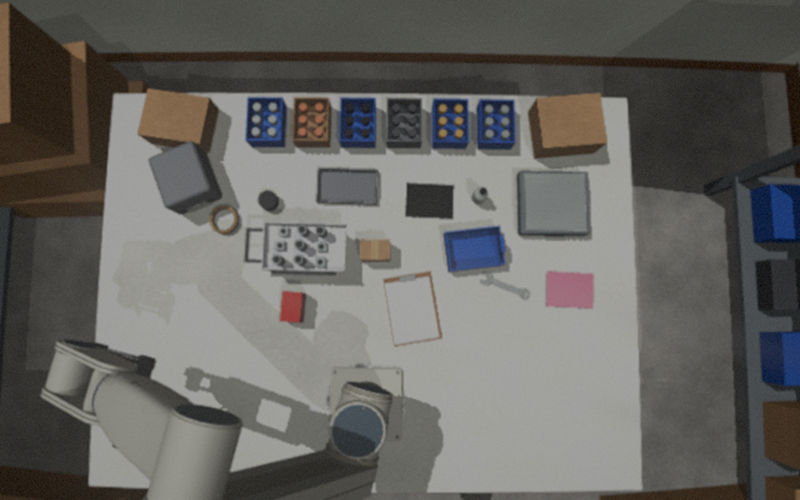

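```bash
python3 - <<'E'
import cv2
a=cv2.imread('pics/raw_s0.png');b=cv2.imread('pics/raw_t0.png')
cv2.imwrite('pics/s1.png',cv2.resize(a[180:290,320:480],None,fx=5,fy=5,interpolation=cv2.INTER_CUBIC))
cv2.imwrite('pics/t1.png',cv2.resize(b[130:230,190:320],None,fx=6,fy=6,interpolation=cv2.INTER_CUBIC))
cv2.imwrite('pics/t2.png',cv2.resize(b[130:230,300:430],None,fx=6,fy=6,interpolation=cv2.INTER_CUBIC))
E
```

```text
(no output)
```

View pics/s1.png

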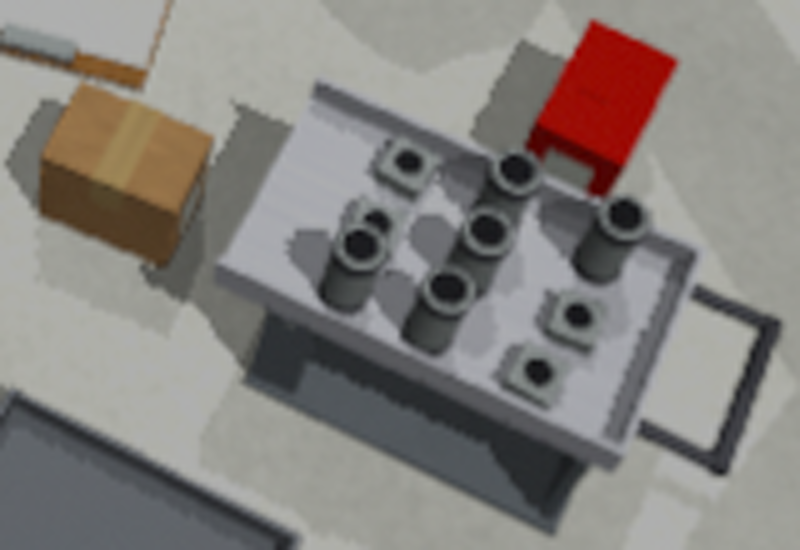

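View pics/t1.png

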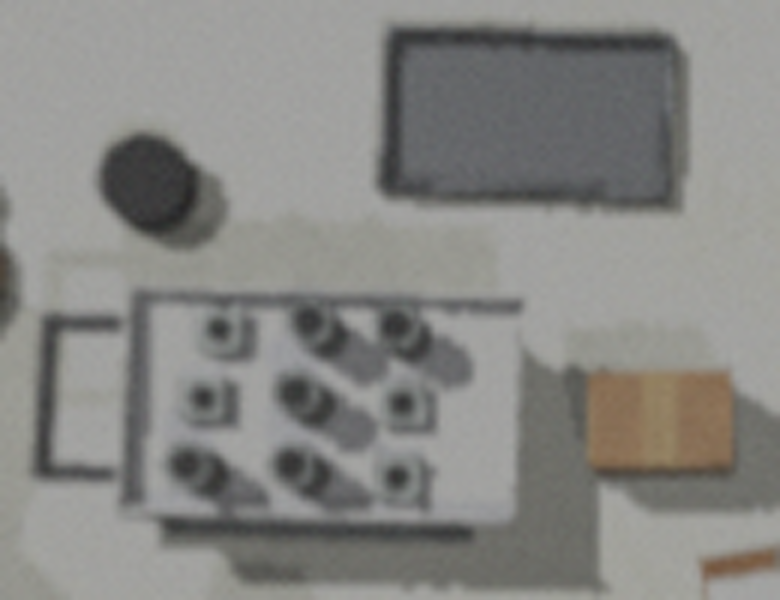

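View pics/t2.png

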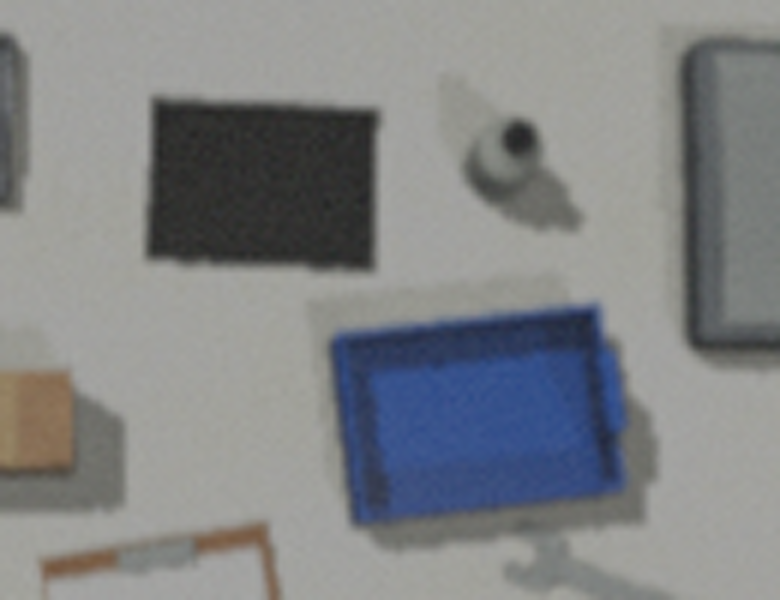

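```bash
cat >> h.py <<'E'
def S(x,y,z): return at('scene',320+(x+.5)/5-.5,180+(y+.5)/5-.5,z)
def T1(x,y,z,x0=190): return at('top',x0+(x+.5)/6-.5,130+(y+.5)/6-.5,z)
T2=lambda x,y,z:T1(x,y,z,300)
E
python3 - <<'E'
from h import *
np.set_printoptions(precision=4,suppress=True)
def P(n,*a): print(n,*[x[:2] for x in a])
P('scene coup',*[S(*p,.165) for p in[(516,170),(487,232),(360,245),(447,290),(625,215)]])
P('top coup',*[T1(*p,.165) for p in[(398,325),(312,325),(302,392),(292,465),(187,463)]])
P('scene nuts',*[S(*p,.121) for p in[(408,163),(375,220),(577,316),(537,372)]])
P('top nuts',*[T1(*p,.121) for p in[(405,477),(408,405),(203,400),(224,330)]])
P('scene lip ends (floor/wall top)',S(316,84,.127),S(218,265,.127),'far',S(697,250,.127),S(610,465,.127))
P('top tray',T1(521,300,.127),T1(518,520,.127),T1(137,295,.127),T1(125,510,.127))
P('handle scene',S(772,325,.124),S(725,465,.124)); P('handle top',T1(50,320,.124),T1(43,473,.124))
P('carton scene',*[S(*p,.08) for p in[(80,85),(212,137),(40,160),(170,205)]])
P('carton top',*[T1(*p,.08) for p in[(588,372),(732,372),(590,468),(732,468)]])
P('returns top outer z25',*[T1(*p,.025) for p in[(385,28),(678,35),(380,195),(672,205)]])
P('mat',*[T2(*p,.004) for p in[(153,97),(378,108),(148,258),(373,270)]])
P('bin',*[T2(*p,.06) for p in[(333,336),(600,305),(353,524),(622,490)]])
P('bin tabtop',*[T2(*p,.09) for p in[(612,347),(626,428)]])
P('oiler',T2(520,135,.11)); P('spool',T1(148,183,.04))
P('red',*[S(*p,.08) for p in [(590,20),(677,63),(530,135),(610,190)]])
print([pix('scene',[.0,-.0,.0])])
E
```

```text
scene coup [0.4245 0.1885] [0.4683 0.1875] [0.5075 0.1291] [0.511  0.1805] [0.4234 0.2512]
top coup [0.5076 0.1276] [0.5072 0.1786] [0.4672 0.1834] [0.4238 0.1881] [0.4245 0.2502]
scene nuts [0.4217 0.1322] [0.4651 0.129 ] [0.4689 0.2511] [0.511  0.2425]
top nuts [0.4212 0.1271] [0.4651 0.1263] [0.4671 0.2511] [0.5102 0.2397]
scene lip ends (floor/wall top) [0.4007 0.0649] [0.5353 0.0617] fa [0.4021 0.2976] [0.5467 0.2944]
top tray [0.5291 0.0584] [0.3953 0.0578] [0.5304 0.2923] [0.3993 0.2949]
handle scene [0.4258 0.3489] [0.517  0.3496]
handle top [0.5151 0.3457] [0.4216 0.3463]
carton scene [ 0.4393 -0.0684] [0.4353 0.0186] [ 0.4976 -0.0666] [0.4892 0.0154]
carton top [0.4914 0.02  ] [ 0.4921 -0.0697] [0.4314 0.0178] [ 0.432  -0.0702]
returns top outer z25 [0.7248 0.1601] [ 0.7216 -0.032 ] [0.6134 0.1604] [ 0.6083 -0.0294]
mat [ 0.6858 -0.121 ] [ 0.6799 -0.2701] [ 0.5778 -0.1183] [ 0.5711 -0.2661]
bin [ 0.519  -0.2345] [ 0.5404 -0.4048] [ 0.3999 -0.2468] [ 0.4224 -0.417 ]
bin tabtop [ 0.5092 -0.4061] [ 0.4585 -0.414 ]
oiler [ 0.6389 -0.3469]
spool [0.6174 0.3084]
red [0.2477 0.1953] [0.253  0.2538] [0.3444 0.1897] [0.3582 0.2451]
[array([403.1247, 124.9207])]
```

```bash
python3 - <<'E'
from h import *
from scipy.spatial.transform import Rotation as R
s=bot.state();print(R.from_quat(s['tool_rot']).as_matrix().round(3))
E
```

```text
[[ 0.228 -0.    -0.974]
 [ 0.974 -0.001  0.228]
 [-0.001 -1.     0.   ]]
```

Request:
send_rows(
  series=[
    [[0.4,-0.79,0,0,0,-0.96],[0.4,-0.79,0,0,0,-0.96],[0.4,-0.79,0,0,0,-0.96],[0.4,-0.79,0,0,0,-0.96],[0.4,-0.79,0,0,0,-0.96],[0.4,-0.79,0,0,0,-0.96],[0.4,-0.79,0,0,0,-0.96],[0.4,-0.79,0,0,0,-0.96],[0.4,-0.79,0,0,0,-0.96],[0.4,-0.79,0,0,0,-0.96],[0.4,-0.79,0,0,0,-0.96],[0.4,-0.79,0,0,0,-0.96],[0.4,-0.79,0,0,0,-0.96],[0.4,-0.79,0,0,0,-0.96],[0.4,-0.79,0,0,0,-0.96],[0.4,-0.79,0,0,0,-0.96],[0,0,0,0,0,0],[0,0,0,0,0,0]],
  ],
  fingers=1,
)

```text
time: 2.35
position: [0.4616, -0.0232, 0.2393]
tool_rot: [-0.707, 0.0, 0.001, 0.707]
force: [-0.3, -0.1, -0.7]
width: 0.0875
```

```bash
cat >> h.py <<'E'
from scipy.spatial.transform import Rotation as R
def st():
    s=bot.state();M=R.from_quat(s['tool_rot']).as_matrix()
    print('t',s['time'],'p',s['position'].round(4),'jaw',np.degrees(np.arctan2(M[1,0],M[0,0])).round(2),'down',M[:,1].round(3),'w',round(s['width'],4),'F',s['force'].round(1))
E
python3 - <<'E'
from h import *
snap('scene','s2.png',(300,150,500,300),4);st();print(bot.state()['qpos'])
E
```

```text
t 2.4 p [ 0.4615 -0.0228  0.2394] jaw 0.08 down [-0.001  0.    -1.   ] w 0.0878 F [0.  0.  0.5]
[-7.53210774e-02  1.82932016e-01  1.97767641e+00  2.57520356e-04
  9.82193485e-01 -7.69225348e-02]
```

View pics/s2.png

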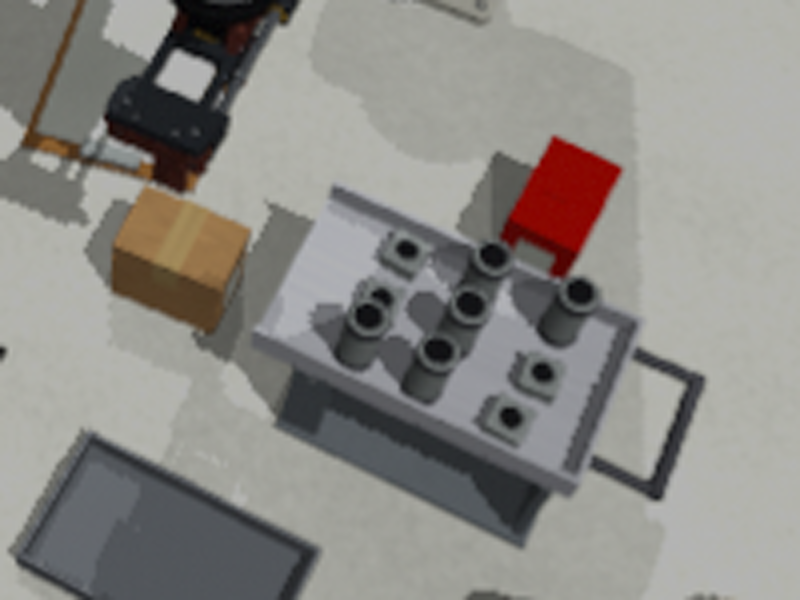

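Request:
send_rows(
  series=[
    [[0.03,-0.03,-0.33,0,0,0],[0,0,-0.33,0,0,0],[0,0,-0.33,0,0,0],[0,0,-0.33,0,0,0],[0,0,-0.33,0,0,0],[0,0,-0.33,0,0,0],[0,0,-0.33,0,0,0],[0,0,-0.33,0,0,0],[0,0,-0.33,0,0,0],[0,0,-0.33,0,0,0],[0,0,-0.33,0,0,0],[0,0,-0.29,0,0,0],[0,0,0,0,0,0]],
  ],
)

```text
time: 4.03
position: [0.463, -0.0243, 0.0429]
tool_rot: [-0.707, 0.0, 0.001, 0.707]
force: [0.2, -0.3, 0.1]
width: 0.0879
```

Request:
send_rows(
  series=[
    [[0,0,0,0,0,0],[0,0,0,0,0,0],[0,0,0,0,0,0],[0,0,0,0,0,0],[0,0,0,0,0,0],[0,0,0,0,0,0]],
  ],
  fingers=0,
  newtons=30,
)

```text
time: 4.78
position: [0.4641, -0.025, 0.0441]
tool_rot: [0.707, 0.0, 0.0, -0.707]
force: [-0.4, 1.4, 5.5]
width: 0.06
```

Request:
send_rows(
  series=[
    [[0,0,0.3,0,0,0],[0,0,0.4,0,0,0],[0,0,0.4,0,0,0],[0,0,0.4,0,0,0],[0,0,0.3,0,0,0],[0.2,-0.2,0.2,0,0,-0.04],[0.31,-0.32,0,0,0,-0.04],[0.31,-0.32,0,0,0,-0.04],[0.31,-0.32,0,0,0,-0.04],[0.31,-0.32,0,0,0,-0.04],[0.31,-0.32,0,0,0,-0.04],[0.31,-0.32,0,0,0,-0.04],[0.31,-0.32,0,0,0,-0.04],[0.31,-0.32,0,0,0,-0.04],[0.31,-0.32,0,0,0,-0.04],[0.32,-0.31,0,0,0,-0.04],[0,0,0,0,0,0],[0,0,0,0,0,0]],
  ],
)

```text
time: 7.02
position: [0.6285, -0.1947, 0.1424]
tool_rot: [-0.707, 0.014, -0.013, 0.707]
force: [0.1, 0.4, -2.1]
width: 0.0602
```

```bash
python3 - <<'E'
from h import *
snap('top','t3.png',(190,120,420,230),3.4);st()
E
```

```text
t 7.075 p [ 0.6285 -0.1944  0.1427] jaw -2.18 down [-0.002  0.001 -1.   ] w 0.0602 F [-0.4 -0.3 -2.4]
```

View pics/t3.png

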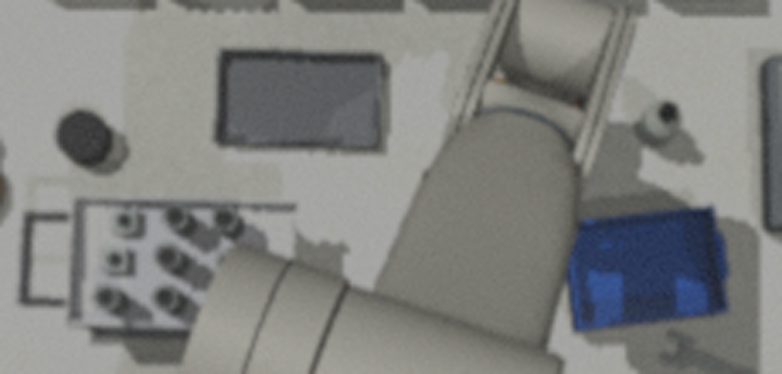

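Request:
send_rows(
  series=[
    [[0,0,-0.3,0,0,0],[0,0,-0.3,0,0,0],[0,0,-0.3,0,0,0],[0,0,-0.3,0,0,0],[0,0,-0.3,0,0,0],[0,0,-0.2,0,0,0],[0,0,-0.1,0,0,0],[0,0,-0.1,0,0,0],[0,0,-0.01,0,0,0],[0,0,0,0,0,0],[0,0,0,0,0,0]],
  ],
)

```text
time: 8.45
position: [0.6295, -0.1945, 0.0485]
tool_rot: [0.707, -0.013, 0.014, -0.707]
force: [0.1, 0.4, -2.9]
width: 0.0602
```

Request:
send_rows(
  series=[
    [[0,0,0,0,0,0],[0,0,0,0,0,0],[0,0,0,0,0,0],[0,0,0,0,0,0],[0,0,0,0,0,0],[0,0,0.3,0,0,0],[0,0,0.5,0,0,0],[0,0,0.5,0,0,0],[0,0,0.5,0,0,0],[0,0,0.5,0,0,0],[0,0,0.5,0,0,0],[0,0,0.5,0,0,0],[0,0,0.5,0,0,0],[0,0,0,0,0,0]],
  ],
  fingers=1,
)

```text
time: 10.2
position: [0.6306, -0.1948, 0.2413]
tool_rot: [0.708, -0.012, 0.015, -0.706]
force: [0.1, 0.1, -0.5]
width: 0.0878
```

```bash
python3 - <<'E'
from h import *
st()
E
```

```text
t 10.2 p [ 0.6306 -0.1948  0.2413] jaw -2.17 down [ 0.005 -0.002 -1.   ] w 0.0878 F [ 0.1  0.1 -0.5]
```

Request:
send_rows(
  series=[
    [[-0.17,0.46,0,0,0,0.03],[-0.17,0.46,0,0,0,0.03],[-0.17,0.46,0,0,0,0.03],[-0.17,0.46,0,0,0,0.03],[-0.17,0.46,0,0,0,0.03],[-0.17,0.46,0,0,0,0.03],[-0.17,0.46,0,0,0,0.03],[-0.17,0.46,0,0,0,0.03],[-0.17,0.46,0,0,0,0.03],[-0.17,0.46,0,0,0,0.03],[-0.17,0.46,0,0,0,0.03],[-0.17,0.46,0,0,0,0.03],[-0.17,0.46,0,0,0,0.03],[-0.2,0.46,0,0,0,0.03],[0,0,0,0,0,0],[0,0,0,0,0,0],[0,0,0,0,0,0]],
  ],
  fingers=0.6,
)

```text
time: 12.32
position: [0.5091, 0.1271, 0.2382]
tool_rot: [0.707, -0.001, 0.001, -0.707]
force: [0.7, -0.5, 0.3]
width: 0.0527
```

```bash
python3 - <<'E'
from h import *
st();snap('top','t4.png',(290,130,400,230),6)
E
```

```text
t 12.325 p [0.5091 0.1271 0.2382] jaw -0.11 down [ 0. -0. -1.] w 0.0527 F [ 0.7 -0.5  0.3]
```

View pics/t4.png

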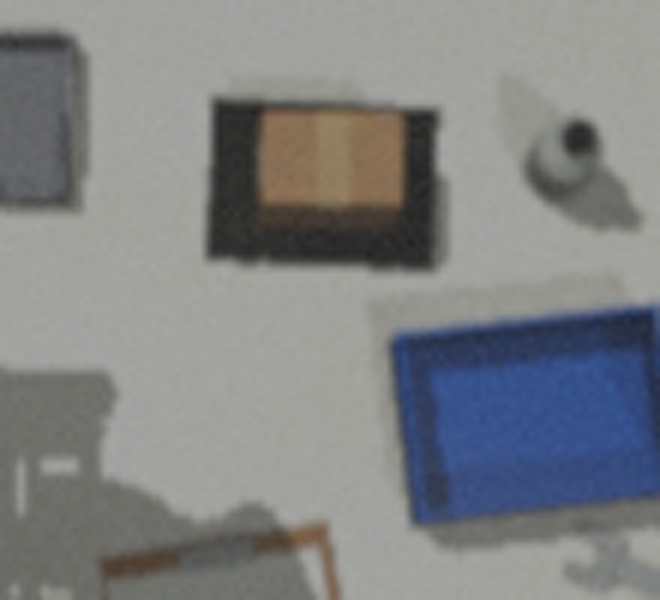

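Request:
send_rows(
  series=[
    [[-0.02,0.02,-0.3,0,0,0],[0,0,-0.3,0,0,0],[0,0,-0.3,0,0,0],[0,0,-0.3,0,0,0],[0,0,-0.3,0,0,0],[0,0,-0.2,0,0,0],[0,0,-0.08,0,0,0],[0,0,0,0,0,0]],
  ],
)

```text
time: 13.38
position: [0.5079, 0.1286, 0.1491]
tool_rot: [0.707, -0.0, 0.0, -0.707]
force: [-0.4, -0.1, 0.9]
width: 0.0527
```

Request:
send_rows(
  series=[
    [[0,0,0,0,0,0],[0,0,0,0,0,0],[0,0,0,0,0,0],[0,0,0,0,0,0],[0,0,0,0,0,0],[0,0,0.2,0,0,0],[0,0,0.4,0,0,0],[0,0,0.4,0,0,0],[0,0,0.4,0,0,0],[0,0,0.4,0,0,0],[0,0,0,0,0,0]],
  ],
  fingers=0,
  newtons=20,
)

```text
time: 14.75
position: [0.5087, 0.1288, 0.2408]
tool_rot: [-0.707, -0.001, -0.002, 0.707]
force: [-0.2, -0.5, -0.7]
width: 0.0275
```

```bash
python3 - <<'E'
from h import *
st();print('carton',[at('top',290+(x+.5)/6-.5,130+(y+.5)/6-.5,.084).round(3) for x,y in[(260,110),(405,110),(260,205),(405,205)]])
E
```

```text
t 14.75 p [0.5087 0.1288 0.2408] jaw -0.06 down [ 0.003  0.001 -1.   ] w 0.0275 F [-0.2 -0.5 -0.7]
carton [array([ 0.659, -0.149,  0.084]), array([ 0.66 , -0.24 ,  0.084]), array([ 0.598, -0.149,  0.084]), array([ 0.599, -0.24 ,  0.084])]
```

Request:
send_rows(
  series=[
    [[0.15,-0.14,0,0,0,1],[0.15,-0.14,0,0,0,1],[0.15,-0.14,0,0,0,1],[0.15,-0.14,0,0,0,1],[0.15,-0.14,0,0,0,1],[0.15,-0.14,0,0,0,1],[0.15,-0.14,0,0,0,1],[0.15,-0.14,0,0,0,1],[0.15,-0.14,0,0,0,1],[0.15,-0.14,0,0,0,1],[0.15,-0.14,0,0,0,1],[0.15,-0.14,0,0,0,1],[0.15,-0.14,0,0,0,1],[0.15,-0.13,0,0,0,1],[0.15,-0.13,0,0,0,1],[0.15,-0.13,0,0,0,1],[0.15,-0.13,0,0,0,1],[0.15,-0.13,0,0,0,1]],
  ],
)

```text
time: 17.0
position: [0.6424, 0.0048, 0.2378]
tool_rot: [-0.499, -0.5, 0.501, 0.5]
force: [-0.3, 0.2, -1.3]
width: 0.0278
```

Request:
send_rows(
  series=[
    [[0,0,-0.4,0,0,0],[0,0,-0.5,0,0,0],[0,0,-0.5,0,0,0],[0,0,-0.5,0,0,0],[0,0,-0.5,0,0,0],[0,0,-0.5,0,0,0],[0,0,-0.4,0,0,0],[0,0,-0.3,0,0,0],[0,0,-0.1,0,0,0],[0,0,-0.08,0,0,0],[0,0,0,0,0,0],[0,0,0,0,0,0]],
  ],
)

```text
time: 18.5
position: [0.6433, 0.005, 0.0509]
tool_rot: [0.501, 0.5, -0.499, -0.5]
force: [-0.4, 0.5, -0.3]
width: 0.0274
```

```bash
python3 - <<'E'
from h import *
st();snap('scene','s3.png',(280,150,480,300),4)
E
```

```text
t 18.5 p [0.6433 0.005  0.0509] jaw 89.93 down [ 0.001 -0.    -1.   ] w 0.0274 F [-0.4  0.5 -0.3]
```

View pics/s3.png

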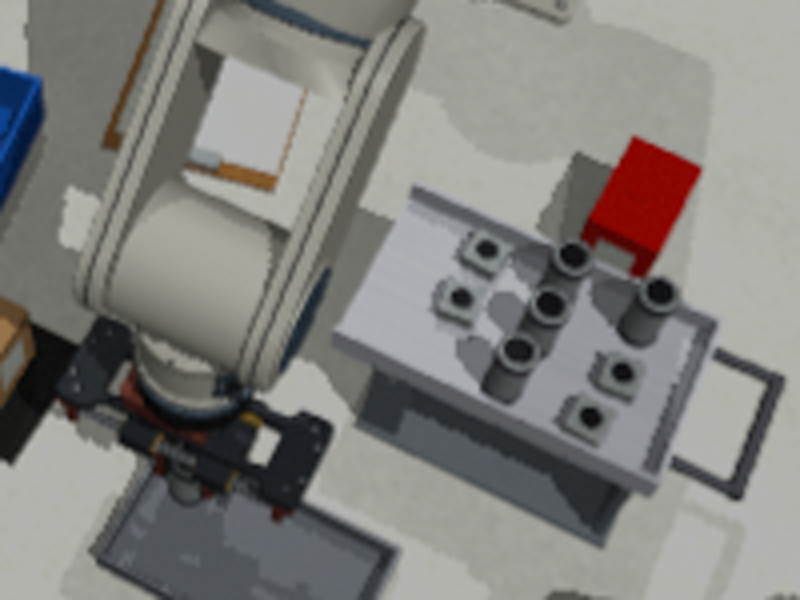

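Request:
send_rows(
  series=[
    [[0,0,0,0,0,0],[0,0,0,0,0,0],[0,0,0,0,0,0],[0,0,0.3,0,0,0],[0,0,0.5,0,0,0],[0,0,0.5,0,0,0],[0,0,0.5,0,0,0],[0,0,0.5,0,0,0],[0,0,0.5,0,0,0],[0,0,0.5,0,0,0],[0,0,0.48,0,0,0],[-0.335,0.435,0,0,0,0],[-0.335,0.435,0,0,0,0],[-0.335,0.435,0,0,0,0],[-0.335,0.435,0,0,0,0],[-0.335,0.435,0,0,0,0],[-0.335,0.435,0,0,0,0],[-0.335,0.435,0,0,0,0],[-0.335,0.445,0,0,0,0],[0,0,0,0,0,0]],
  ],
  fingers=0.5,
)

```text
time: 21.05
position: [0.5072, 0.1809, 0.2393]
tool_rot: [-0.499, -0.5, 0.501, 0.5]
force: [-0.9, 0.1, 0.0]
width: 0.0437
```

Request:
send_rows(
  series=[
    [[0,0,-0.3,0,0,0],[0,0,-0.3,0,0,0],[0,0,-0.3,0,0,0],[0,0,-0.3,0,0,0],[0,0,-0.3,0,0,0],[0,0,-0.2,0,0,0],[0,0,-0.08,0,0,0],[0,0,0,0,0,0]],
  ],
)

```text
time: 22.05
position: [0.5089, 0.1796, 0.1501]
tool_rot: [-0.5, -0.5, 0.5, 0.5]
force: [0.8, -0.6, -0.9]
width: 0.044
```

Request:
send_rows(
  series=[
    [[0,0,0,0,0,0],[0,0,0,0,0,0],[0,0,0,0,0,0],[0,0,0,0,0,0],[0,0,0.2,0,0,0],[0,0,0.4,0,0,0],[0,0,0.4,0,0,0],[0,0,0.4,0,0,0],[0,0,0.38,0,0,0],[0,0,0,0,0,0]],
  ],
  fingers=0,
)

```text
time: 23.3
position: [0.5096, 0.1798, 0.2407]
tool_rot: [0.501, 0.501, -0.499, -0.5]
force: [0.6, -0.1, -0.6]
width: 0.0276
```

Request:
send_rows(
  series=[
    [[0.368,-0.35,0,0,0,0],[0.368,-0.35,0,0,0,0],[0.368,-0.35,0,0,0,0],[0.368,-0.35,0,0,0,0],[0.368,-0.35,0,0,0,0],[0.368,-0.35,0,0,0,0],[0.368,-0.35,0,0,0,0],[0.368,-0.35,0,0,0,0],[0.368,-0.35,0,0,0,0],[0.368,-0.35,0,0,0,0],[0,0,-0.4,0,0,0],[0,0,-0.5,0,0,0],[0,0,-0.5,0,0,0],[0,0,-0.5,0,0,0],[0,0,-0.5,0,0,0],[0,0,-0.5,0,0,0],[0,0,-0.5,0,0,0],[0,0,-0.2,0,0,0],[0,0,-0.1,0,0,0],[0,0,-0.07,0,0,0]],
  ],
)

```text
time: 25.8
position: [0.6932, 0.0046, 0.051]
tool_rot: [0.5, 0.5, -0.5, -0.5]
force: [0.7, -1.1, -0.3]
width: 0.0274
```

Request:
send_rows(
  series=[
    [[0,0,0,0,0,0],[0,0,0,0,0,0]],
  ],
)

```text
time: 26.05
position: [0.6933, 0.0045, 0.0514]
tool_rot: [0.501, 0.5, -0.499, -0.5]
force: [-0.3, 0.1, -0.1]
width: 0.0275
```

Request:
send_rows(
  series=[
    [[0,0,0,0,0,0],[0,0,0,0,0,0],[0,0,0,0,0,0],[0,0,0.3,0,0,0],[0,0,0.5,0,0,0],[0,0,0.5,0,0,0],[0,0,0.5,0,0,0],[0,0,0.5,0,0,0],[0,0,0.5,0,0,0],[0,0,0.5,0,0,0],[0,0,0.47,0,0,0],[-0.5,0.4,0,0,0,0],[-0.5,0.4,0,0,0,0],[-0.5,0.4,0,0,0,0],[-0.5,0.4,0,0,0,0],[-0.5,0.4,0,0,0,0],[-0.5,0.4,0,0,0,0],[-0.5,0.4,0,0,0,0],[-0.5,0.4,0,0,0,0],[-0.5,0.4,0,0,0,0]],
  ],
  fingers=0.5,
)

```text
time: 28.55
position: [0.4672, 0.1852, 0.2403]
tool_rot: [0.501, 0.5, -0.499, -0.5]
force: [0.7, 0.1, -0.1]
width: 0.0439
```

Request:
send_rows(
  series=[
    [[0,0,0,0,0,0],[0,0,0,0,0,0]],
  ],
)

```text
time: 28.8
position: [0.4687, 0.1845, 0.24]
tool_rot: [0.501, 0.5, -0.499, -0.5]
force: [0.3, -0.2, -0.3]
width: 0.0438
```

Request:
send_rows(
  series=[
    [[0,0.02,-0.3,0,0,0],[0,0,-0.3,0,0,0],[0,0,-0.3,0,0,0],[0,0,-0.3,0,0,0],[0,0,-0.3,0,0,0],[0,0,-0.2,0,0,0],[0,0,-0.1,0,0,0],[0,0,0,0,0,0]],
  ],
)

```text
time: 29.8
position: [0.4678, 0.1856, 0.149]
tool_rot: [-0.5, -0.5, 0.5, 0.5]
force: [0.1, -0.1, 0.5]
width: 0.0439
```

Request:
send_rows(
  series=[
    [[0,0,0,0,0,0],[0,0,0,0,0,0],[0,0,0,0,0,0],[0,0,0,0,0,0],[0,0,0.2,0,0,0],[0,0,0.4,0,0,0],[0,0,0.4,0,0,0],[0,0,0.4,0,0,0],[0,0,0.4,0,0,0],[0,0,0,0,0,0]],
  ],
  fingers=0,
)

```text
time: 31.05
position: [0.4686, 0.1858, 0.2407]
tool_rot: [0.501, 0.501, -0.499, -0.5]
force: [0.8, 1.1, -1.1]
width: 0.0278
```

Request:
send_rows(
  series=[
    [[0.35,-0.24,0,0,0,0],[0.35,-0.24,0,0,0,0],[0.35,-0.24,0,0,0,0],[0.35,-0.24,0,0,0,0],[0.35,-0.24,0,0,0,0],[0.35,-0.24,0,0,0,0],[0.35,-0.24,0,0,0,0],[0.35,-0.24,0,0,0,0],[0.35,-0.24,0,0,0,0],[0.35,-0.24,0,0,0,0],[0,0,-0.4,0,0,0],[0,0,-0.5,0,0,0],[0,0,-0.5,0,0,0],[0,0,-0.5,0,0,0],[0,0,-0.5,0,0,0],[0,0,-0.5,0,0,0],[0,0,-0.5,0,0,0],[0,0,-0.2,0,0,0],[0,0,-0.1,0,0,0],[0,0,-0.08,0,0,0]],
  ],
)

```text
time: 33.55
position: [0.6431, 0.0657, 0.0505]
tool_rot: [0.5, 0.5, -0.499, -0.5]
force: [0.4, 0.1, -0.5]
width: 0.0276
```

Request:
send_rows(
  series=[
    [[0,0,0,0,0,0],[0,0,0,0,0,0],[0,0,0,0,0,0],[0,0,0.3,0,0,0],[0,0,0.5,0,0,0],[0,0,0.5,0,0,0],[0,0,0.5,0,0,0],[0,0,0.5,0,0,0],[0,0,0.5,0,0,0],[0,0,0.5,0,0,0],[0,0,0.48,0,0,0],[-0.486,0.272,0,0,0,0],[-0.486,0.272,0,0,0,0],[-0.486,0.272,0,0,0,0],[-0.486,0.272,0,0,0,0],[-0.486,0.272,0,0,0,0],[-0.486,0.272,0,0,0,0],[-0.486,0.272,0,0,0,0],[-0.486,0.272,0,0,0,0],[-0.486,0.272,0,0,0,0]],
  ],
  fingers=0.5,
)

```text
time: 36.05
position: [0.4235, 0.1884, 0.2403]
tool_rot: [0.501, 0.5, -0.499, -0.5]
force: [0.3, 0.6, 0.0]
width: 0.044
```

Request:
send_rows(
  series=[
    [[0,0,0,0,0,0],[0,0,0,0,0,0],[0,0,-0.3,0,0,0],[0,0,-0.3,0,0,0],[0,0,-0.3,0,0,0],[0,0,-0.3,0,0,0],[0,0,-0.3,0,0,0],[0,0,-0.2,0,0,0],[0,0,-0.1,0,0,0],[0,0,0,0,0,0]],
  ],
)

```text
time: 37.3
position: [0.4241, 0.188, 0.149]
tool_rot: [-0.5, -0.5, 0.5, 0.5]
force: [-0.7, -0.2, -0.5]
width: 0.0442
```

Request:
send_rows(
  series=[
    [[0,0,0,0,0,0],[0,0,0,0,0,0],[0,0,0,0,0,0],[0,0,0,0,0,0],[0,0,0.2,0,0,0],[0,0,0.4,0,0,0],[0,0,0.4,0,0,0],[0,0,0.4,0,0,0],[0,0,0.4,0,0,0],[0,0,0,0,0,0]],
  ],
  fingers=0,
)

```text
time: 38.55
position: [0.4249, 0.1883, 0.2407]
tool_rot: [0.501, 0.501, -0.499, -0.5]
force: [0.3, -0.6, -0.8]
width: 0.0276
```

Request:
send_rows(
  series=[
    [[0.538,-0.247,0,0,0,0],[0.538,-0.247,0,0,0,0],[0.538,-0.247,0,0,0,0],[0.538,-0.247,0,0,0,0],[0.538,-0.247,0,0,0,0],[0.538,-0.247,0,0,0,0],[0.538,-0.247,0,0,0,0],[0.538,-0.247,0,0,0,0],[0.538,-0.247,0,0,0,0],[0.538,-0.247,0,0,0,0],[0,0,-0.4,0,0,0],[0,0,-0.5,0,0,0],[0,0,-0.5,0,0,0],[0,0,-0.5,0,0,0],[0,0,-0.5,0,0,0],[0,0,-0.5,0,0,0],[0,0,-0.5,0,0,0],[0,0,-0.2,0,0,0],[0,0,-0.1,0,0,0],[0,0,-0.08,0,0,0]],
  ],
)

```text
time: 41.05
position: [0.6933, 0.0646, 0.0505]
tool_rot: [0.5, 0.5, -0.5, -0.5]
force: [-0.4, 0.2, -0.5]
width: 0.0274
```

Request:
send_rows(
  series=[
    [[0,0,0,0,0,0],[0,0,0,0,0,0],[0,0,0,0,0,0],[0,0,0.3,0,0,0],[0,0,0.5,0,0,0],[0,0,0.5,0,0,0],[0,0,0.5,0,0,0],[0,0,0.5,0,0,0],[0,0,0.5,0,0,0],[0,0,0.5,0,0,0],[0,0,0.48,0,0,0],[-0.597,0.413,0,0,0,0],[-0.597,0.413,0,0,0,0],[-0.597,0.413,0,0,0,0],[-0.597,0.413,0,0,0,0],[-0.597,0.413,0,0,0,0],[-0.597,0.413,0,0,0,0],[-0.597,0.413,0,0,0,0],[-0.597,0.413,0,0,0,0],[-0.597,0.413,0,0,0,0]],
  ],
  fingers=0.5,
)

```text
time: 43.55
position: [0.4237, 0.251, 0.2404]
tool_rot: [0.5, 0.5, -0.499, -0.5]
force: [0.6, -0.2, -0.3]
width: 0.0441
```

Request:
send_rows(
  series=[
    [[0,0,0,0,0,0],[0,0,0,0,0,0],[0,0,-0.3,0,0,0],[0,0,-0.3,0,0,0],[0,0,-0.3,0,0,0],[0,0,-0.3,0,0,0],[0,0,-0.3,0,0,0],[0,0,-0.2,0,0,0],[0,0,-0.1,0,0,0],[0,0,0,0,0,0]],
  ],
)

```text
time: 44.8
position: [0.4244, 0.2503, 0.149]
tool_rot: [-0.5, -0.5, 0.5, 0.5]
force: [1.0, -0.5, -0.7]
width: 0.0439
```

Request:
send_rows(
  series=[
    [[0,0,0,0,0,0],[0,0,0,0,0,0],[0,0,0,0,0,0],[0,0,0,0,0,0],[0,0,0.2,0,0,0],[0,0,0.4,0,0,0],[0,0,0.4,0,0,0],[0,0,0.4,0,0,0],[0,0,0.4,0,0,0],[0,0,0,0,0,0]],
  ],
  fingers=0,
)

```text
time: 46.05
position: [0.4252, 0.2507, 0.2407]
tool_rot: [0.501, 0.501, -0.499, -0.5]
force: [-0.8, 0.8, -1.3]
width: 0.0274
```

Request:
send_rows(
  series=[
    [[0.438,-0.251,0,0,0,0],[0.438,-0.251,0,0,0,0],[0.438,-0.251,0,0,0,0],[0.438,-0.251,0,0,0,0],[0.438,-0.251,0,0,0,0],[0.438,-0.251,0,0,0,0],[0.438,-0.251,0,0,0,0],[0.438,-0.251,0,0,0,0],[0.438,-0.251,0,0,0,0],[0.438,-0.251,0,0,0,0],[0,0,-0.4,0,0,0],[0,0,-0.5,0,0,0],[0,0,-0.5,0,0,0],[0,0,-0.5,0,0,0],[0,0,-0.5,0,0,0],[0,0,-0.5,0,0,0],[0,0,-0.5,0,0,0],[0,0,-0.2,0,0,0],[0,0,-0.1,0,0,0],[0,0,-0.08,0,0,0]],
  ],
)

```text
time: 48.55
position: [0.6438, 0.1249, 0.0505]
tool_rot: [0.5, 0.5, -0.499, -0.5]
force: [0.7, 0.8, 0.0]
width: 0.0278
```

Request:
send_rows(
  series=[
    [[0,0,0,0,0,0],[0,0,0,0,0,0],[0,0,0,0,0,0],[0,0,0.3,0,0,0],[0,0,0.5,0,0,0],[0,0,0.5,0,0,0],[0,0,0.5,0,0,0],[0,0,0.5,0,0,0],[0,0,0.5,0,0,0],[0,0,0.5,0,0,0],[0,0,0.48,0,0,0],[-0.5,-0.4,0,0,0,0],[-0.5,-0.4,0,0,0,0],[-0.5,-0.4,0,0,0,0],[-0.5,-0.4,0,0,0,0],[-0.5,-0.4,0,0,0,0],[0,0,0,0,0,0]],
  ],
  fingers=0.5,
)

```text
time: 50.68
position: [0.5173, 0.024, 0.2403]
tool_rot: [0.501, 0.499, -0.499, -0.501]
force: [0.1, 0.1, -0.4]
width: 0.044
```

```bash
python3 - <<'E'
from h import *
st();snap('top','t5.png');a=cv2.imread('pics/t5.png')[125:235,200:430];snap('scene','s4.png');b=cv2.imread('pics/s4.png')[140:320,220:480]
b=cv2.resize(b,(230*3,int(180*690/260)),interpolation=3)[:264]
b2=cv2.resize(cv2.imread('pics/s4.png')[140:290,220:480],(690,398),interpolation=3)
cv2.imwrite('pics/c5.png',np.vstack([cv2.resize(a,None,fx=3,fy=3,interpolation=3)[:200+130],b2])[:, :][:600] if False else np.vstack([cv2.resize(a,(460,220),interpolation=3),cv2.resize(b2,(460,265),interpolation=3)]))
cv2.imwrite('pics/t5b.png',cv2.resize(cv2.imread('pics/t5.png')[130:230,300:430],None,fx=6,fy=6,interpolation=3))
cv2.imwrite('pics/s4b.png',cv2.resize(cv2.imread('pics/s4.png')[140:290,220:480],None,fx=3,fy=3,interpolation=3))
E
```

```text
t 50.675 p [0.5173 0.024  0.2403] jaw 89.85 down [ 0.001 -0.    -1.   ] w 0.044 F [ 0.1  0.1 -0.4]
```

View pics/t5b.png

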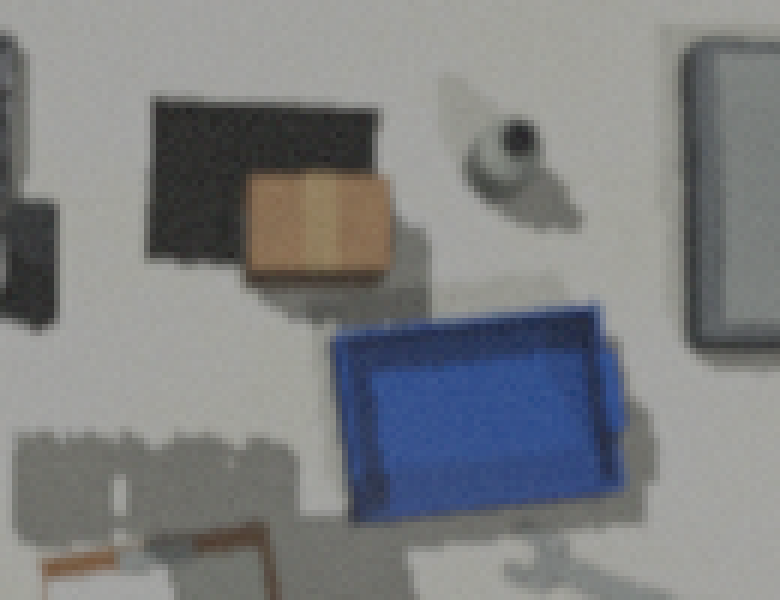

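View pics/s4b.png

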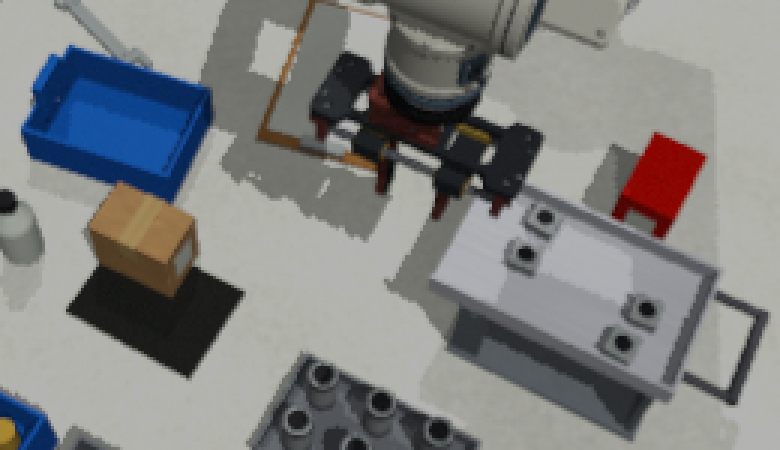

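```bash
python3 - <<'E'
from h import *
for p in[(247,172),(390,175),(245,271),(388,272)]: print(T2(*p,.084).round(4),T2(*p,.08).round(4))
for p in [(119,182),(197,217),(90,231),(172,268)]: print('s',at('scene',220+(p[0]+.5)/3-.5,140+(p[1]+.5)/3-.5,.084).round(4))
for p in [(68,46),(213,88),(23,125),(170,172)]: print('bin s',at('scene',220+(p[0]+.5)/3-.5,140+(p[1]+.5)/3-.5,.06).round(4))
E
```

```text
[ 0.6192 -0.1786  0.084 ] [ 0.62   -0.1788  0.08  ]
[ 0.6181 -0.2687  0.084 ] [ 0.619  -0.2691  0.08  ]
[ 0.5561 -0.1774  0.084 ] [ 0.5568 -0.1776  0.08  ]
[ 0.5563 -0.267   0.084 ] [ 0.557  -0.2674  0.08  ]
s [ 0.5606 -0.267   0.084 ]
s [ 0.5593 -0.1771  0.084 ]
s [ 0.6219 -0.2629  0.084 ]
s [ 0.6196 -0.1706  0.084 ]
bin s [ 0.4266 -0.4184  0.06  ]
bin s [ 0.4016 -0.2485  0.06  ]
bin s [ 0.537 -0.404  0.06 ]
bin s [ 0.515  -0.2362  0.06  ]
```

Request:
send_rows(
  series=[
    [[0.071,-0.247,0,0,0,-0.91],[0.071,-0.247,0,0,0,-0.91],[0.071,-0.247,0,0,0,-0.91],[0.071,-0.247,0,0,0,-0.91],[0.071,-0.247,0,0,0,-0.91],[0.071,-0.247,0,0,0,-0.91],[0.071,-0.247,0,0,0,-0.91],[0.071,-0.247,0,0,0,-0.91],[0.071,-0.247,0,0,0,-0.91],[0.071,-0.247,0,0,0,-0.91],[0.071,-0.247,0,0,0,-0.91],[0.071,-0.247,0,0,0,-0.91],[0.071,-0.247,0,0,0,-0.91],[0.071,-0.247,0,0,0,-0.91],[0.071,-0.247,0,0,0,-0.91],[0.071,-0.247,0,0,0,-0.91],[0.071,-0.247,0,0,0,-0.91],[0.071,-0.247,0,0,0,-0.91],[0.071,-0.247,0,0,0,-0.91],[0.071,-0.247,0,0,0,-0.91]],
  ],
  fingers=0.93,
)

```text
time: 53.28
position: [0.591, -0.2222, 0.2393]
tool_rot: [0.707, -0.007, 0.008, -0.707]
force: [-0.5, 0.3, -0.2]
width: 0.0819
```

Request:
send_rows(
  series=[
    [[0,0,0,0,0,0],[0,0,0,0,0,0]],
  ],
)

```text
time: 53.52
position: [0.5899, -0.2216, 0.239]
tool_rot: [-0.707, 0.006, -0.006, 0.707]
force: [0.1, 0.0, -0.3]
width: 0.0818
```

```bash
python3 - <<'E'
from h import *
st()
E
```

```text
t 53.525 p [ 0.5899 -0.2216  0.239 ] jaw -0.96 down [-0.  0. -1.] w 0.0818 F [ 0.1  0.  -0.3]
```

Request:
send_rows(
  series=[
    [[-0.02,-0.01,-0.3,0,0,0],[0,0,-0.4,0,0,0],[0,0,-0.4,0,0,0],[0,0,-0.4,0,0,0],[0,0,-0.4,0,0,0],[0,0,-0.4,0,0,0],[0,0,-0.4,0,0,0],[0,0,-0.4,0,0,0],[0,0,-0.4,0,0,0],[0,0,-0.2,0,0,0],[0,0,-0.14,0,0,0],[0,0,0,0,0,0]],
  ],
)

```text
time: 55.02
position: [0.5885, -0.2227, 0.047]
tool_rot: [-0.707, 0.007, -0.007, 0.707]
force: [0.3, 0.7, 0.3]
width: 0.0817
```

Request:
send_rows(
  series=[
    [[0,0,0,0,0,0],[0,0,0,0,0,0],[0,0,0,0,0,0],[0,0,0,0,0,0],[0,0,0,0,0,0],[0,0,0.2,0,0,0],[0,0,0.3,0,0,0],[0,0,0.3,0,0,0],[0,0,0,0,0,0],[0,0,0,0,0,0]],
  ],
  fingers=0,
  newtons=30,
)

```text
time: 56.28
position: [0.5883, -0.2226, 0.0873]
tool_rot: [0.707, -0.007, 0.007, -0.707]
force: [0.5, 0.2, -2.2]
width: 0.0602
```

```bash
python3 - <<'E'
from h import *
st()
E
```

```text
t 56.275 p [ 0.5883 -0.2226  0.0873] jaw -1.07 down [ 0. -0. -1.] w 0.0602 F [ 0.5  0.2 -2.2]
```

Request:
send_rows(
  series=[
    [[0.13,0.09,0,0,0,-0.04],[0.14,0.1,0,0,0,-0.04],[0.14,0.1,0,0,0,-0.04],[0.14,0.1,0,0,0,-0.04],[0.14,0.1,0,0,0,-0.04],[0.13,0.08,0,0,0,-0.04],[0,0,-0.2,0,0,0],[0,0,-0.2,0,0,0],[0,0,-0.2,0,0,0],[0,0,-0.1,0,0,0],[0,0,-0.09,0,0,0],[0,0,0,0,0,0],[0,0,0,0,0,0]],
  ],
)

```text
time: 57.9
position: [0.6296, -0.1943, 0.0477]
tool_rot: [0.707, -0.014, 0.014, -0.707]
force: [0.4, 0.5, -3.0]
width: 0.0601
```

Request:
send_rows(
  series=[
    [[0,0,0,0,0,0],[0,0,0,0,0,0],[0,0,0,0,0,0],[0,0,0,0,0,0],[0,0,0,0,0,0],[0,0,0.3,0,0,0],[0,0,0.5,0,0,0],[0,0,0.5,0,0,0],[0,0,0.5,0,0,0],[0,0,0.5,0,0,0],[0,0,0.5,0,0,0],[0,0,0.5,0,0,0],[0,0,0.5,0,0,0],[0,0,0,0,0,0]],
  ],
  fingers=0.95,
)

```text
time: 59.65
position: [0.6307, -0.1946, 0.2408]
tool_rot: [0.708, -0.012, 0.016, -0.706]
force: [0.2, -0.1, -0.7]
width: 0.0835
```

Request:
send_rows(
  series=[
    [[-0.164,-0.234,0,0,0,-0.9],[-0.164,-0.234,0,0,0,-0.9],[-0.164,-0.234,0,0,0,-0.9],[-0.164,-0.234,0,0,0,-0.9],[-0.164,-0.234,0,0,0,-0.9],[-0.164,-0.234,0,0,0,-0.9],[-0.164,-0.234,0,0,0,-0.9],[-0.164,-0.234,0,0,0,-0.9],[-0.164,-0.234,0,0,0,-0.9],[-0.164,-0.234,0,0,0,-0.9],[-0.164,-0.234,0,0,0,-0.9],[-0.164,-0.234,0,0,0,-0.9],[-0.164,-0.234,0,0,0,-0.9],[-0.164,-0.234,0,0,0,-0.9],[-0.164,-0.234,0,0,0,-0.9],[-0.164,-0.234,0,0,0,-0.9],[-0.164,-0.234,0,0,0,-0.9],[-0.164,-0.234,0,0,0,-0.7],[0,0,0,0,0,0],[0,0,0,0,0,0]],
  ],
  fingers=0.45,
)

```text
time: 62.15
position: [0.4818, -0.4043, 0.2372]
tool_rot: [-0.533, 0.465, -0.465, 0.533]
force: [0.1, 0.3, -0.0]
width: 0.0394
```

```bash
python3 - <<'E'
from h import *
st();snap('scene','s5.png',(210,140,410,290),4)
E
```

```text
t 62.15 p [ 0.4818 -0.4043  0.2372] jaw -82.2 down [-0.001  0.001 -1.   ] w 0.0394 F [ 0.1  0.3 -0. ]
```

View pics/s5.png

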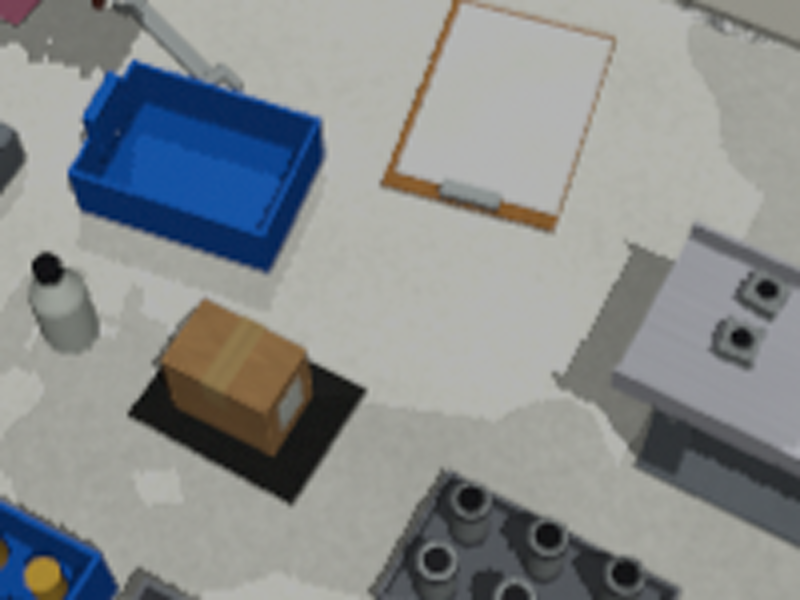

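Request:
send_rows(
  series=[
    [[0,0,-0.3,0,0,0],[0,0,-0.4,0,0,0],[0,0,-0.4,0,0,0],[0,0,-0.4,0,0,0],[0,0,-0.4,0,0,0],[0,0,-0.4,0,0,0],[0,0,-0.4,0,0,0],[0,0,-0.3,0,0,0],[0,0,-0.2,0,0,0],[0,0,-0.05,0,0,0],[0,0,0,0,0,0]],
  ],
)

```text
time: 63.58
position: [0.4821, -0.405, 0.0755]
tool_rot: [-0.533, 0.465, -0.465, 0.533]
force: [-0.3, -0.1, 0.0]
width: 0.0395
```

Request:
send_rows(
  series=[
    [[0,0,0,0,0,0],[0,0,0,0,0,0],[0,0,0,0,0,0],[0,0,0,0,0,0],[0,0,0,0,0,0],[0,0,0,0,0,0]],
  ],
  fingers=0,
  newtons=50,
)

```text
time: 64.32
position: [0.4821, -0.4051, 0.0756]
tool_rot: [0.533, -0.465, 0.465, -0.533]
force: [-0.5, -0.1, 3.9]
width: 0.0119
```

```bash
python3 - <<'E'
from h import *
st()
E
```

```text
t 64.325 p [ 0.4821 -0.4051  0.0756] jaw -82.26 down [ 0.001 -0.001 -1.   ] w 0.0119 F [-0.5 -0.1  3.9]
```

Request:
send_rows(
  series=[
    [[0,0,0.1,0,0,0],[0,0,0.15,0,0,0],[0,0,0.15,0,0,0],[-0.075,0.1,0,0,0,-0.39],[-0.075,0.2,0,0,0,-0.39],[-0.075,0.3,0,0,0,-0.39],[-0.075,0.3,0,0,0,-0.38],[0,0.3,0,0,0,0],[0,0.4,0,0,0,0],[0,0.4,0,0,0,0],[0,0.4,0,0,0,0],[0,0.4,0,0,0,0],[0,0.4,0,0,0,0],[0,0.4,0,0,0,0],[0,0.4,0,0,0,0],[0,0.4,0,0,0,0],[0,0.4,0,0,0,0],[0,0,0,0,0,0],[0,0,0,0,0,0]],
  ],
)

```text
time: 66.7
position: [0.4672, -0.1648, 0.0952]
tool_rot: [0.5, -0.5, 0.5, -0.5]
force: [0.1, -0.3, -1.4]
width: 0.0116
```

```bash
python3 - <<'E'
from h import *
st();snap('scene','s6.png',(270,120,470,270),4)
E
```

```text
t 66.7 p [ 0.4672 -0.1648  0.0952] jaw -89.99 down [ 0. -0. -1.] w 0.0116 F [ 0.1 -0.3 -1.4]
```

View pics/s6.png

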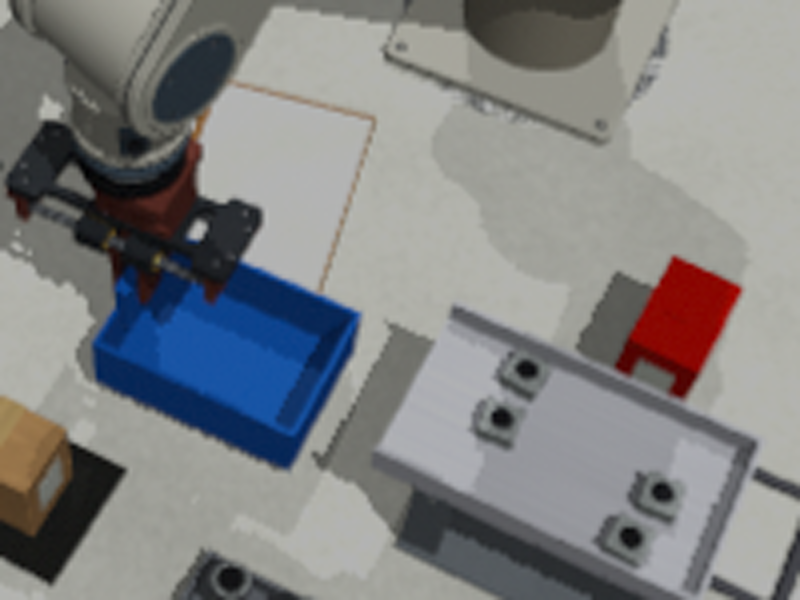

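Request:
send_rows(
  series=[
    [[0,0,-0.1,0,0,0],[0,0,-0.1,0,0,0],[0,0,-0.06,0,0,0],[0,0.1,0,0,0,0],[0,0.2,0,0,0,0],[0,0.25,0,0,0,0],[0,0.25,0,0,0,0],[0,0.25,0,0,0,0],[0,0.25,0,0,0,0],[0,0.15,0,0,0,0],[0,0.08,0,0,0,0],[0,0,0,0,0,0],[0,0,-0.06,0,0,0],[0,0,-0.06,0,0,0],[0,0,-0.02,0,0,0],[0,0,0,0,0,0],[0,0,0,0,0,0]],
  ],
)

```text
time: 68.88
position: [0.4668, -0.0885, 0.0755]
tool_rot: [-0.5, 0.5, -0.5, 0.5]
force: [-2.2, -1.5, 5.8]
width: 0.0119
```

```bash
python3 - <<'E'
from h import *
st()
E
```

```text
t 68.875 p [ 0.4668 -0.0885  0.0755] jaw -90.04 down [-0. -0. -1.] w 0.0119 F [-2.2 -1.5  5.8]
```

Request:
send_rows(
  series=[
    [[0,0,0,0,0,0],[0,0,0,0,0,0],[0,0,0,0,0,0],[0,0,0,0,0,0],[0,0,0.2,0,0,0],[0,0,0.4,0,0,0],[0,0,0.5,0,0,0],[0,0,0.5,0,0,0],[0,0,0.5,0,0,0],[0,0,0.5,0,0,0],[0,0,0.5,0,0,0],[0,0,0.4,0,0,0],[0,0,0,0,0,0]],
  ],
  fingers=0.5,
)

```text
time: 70.5
position: [0.4678, -0.0885, 0.252]
tool_rot: [0.499, -0.499, 0.501, -0.501]
force: [0.0, -0.3, -0.4]
width: 0.044
```

Request:
send_rows(
  series=[
    [[0,0.4,0,0,0,0],[0,0.5,0,0,0,0],[0,0.5,0,0,0,0],[0,0.5,0,0,0,0],[0,0.5,0,0,0,0],[0,0.5,0,0,0,0],[0,0.5,0,0,0,0],[0,0.5,0,0,0,0],[0,0.5,0,0,0,0],[0,0.5,0,0,0,0],[0,0.5,0,0,0,0],[0,0.5,0,0,0,0],[0,0.5,0,0,0,0],[0,0.5,0,0,0,0],[0,0.5,0,0,0,0],[0,0.5,0,0,0,0],[0.02,0.5,0,0,0,0],[0.02,0.33,0,0,0,0],[0,0,0,0,0,0],[0,0,0,0,0,0]],
  ],
)

```text
time: 73.0
position: [0.4687, 0.3477, 0.2499]
tool_rot: [0.5, -0.5, 0.5, -0.5]
force: [-0.2, -0.5, 0.0]
width: 0.0437
```

```bash
python3 - <<'E'
from h import *
st();print(bot.state()['qpos'].round(2));snap('top','t7.png',(190,120,350,240),5)
snap('scene','s7.png')
E
```

```text
t 73.0 p [0.4687 0.3477 0.2499] jaw -90.02 down [-0.    -0.001 -1.   ] w 0.0437 F [-0.2 -0.5  0. ]
[ 0.62  0.35  1.71 -0.    1.08  2.19]
```

View pics/t7.png

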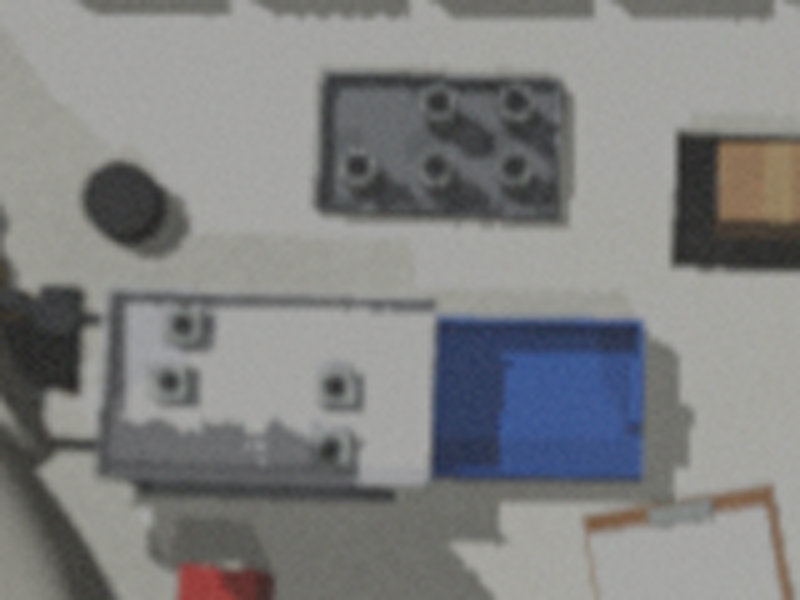

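Request:
send_rows(
  series=[
    [[0,0,-0.3,0,0,0],[0,0,-0.3,0,0,0],[0,0,-0.3,0,0,0],[0,0,-0.3,0,0,0],[0,0,-0.3,0,0,0],[0,0,-0.3,0,0,0],[0,0,-0.3,0,0,0],[0,0,-0.3,0,0,0],[0,0,-0.2,0,0,0],[0,0,-0.08,0,0,0],[0,0,0,0,0,0]],
  ],
  fingers=0.4,
)

```text
time: 74.47
position: [0.4689, 0.3483, 0.1161]
tool_rot: [-0.5, 0.5, -0.5, 0.5]
force: [-0.7, 0.2, 0.3]
width: 0.035
```

```bash
python3 - <<'E'
from h import *
st()
for p in[(641,320),(641,478)]: print(at('top',190+(p[0]+.5)/5-.5,120+(p[1]+.5)/5-.5,.06).round(4))
# arc
y0,z0=.348-.0605,.018; r=np.hypot(y0,z0);a0=np.arctan2(z0,y0)
th=np.linspace(0,.98,41);y=r*np.cos(a0+th);z=r*np.sin(a0+th)
for d in zip((np.diff(y)/.05).round(3),(np.diff(z)/.05).round(3)): print(list(map(float,d)),end=' ')
print(y[-1]-y[0],z[-1]-z[0])
E
```

```text
t 74.475 p [0.4689 0.3483 0.1161] jaw -90.01 down [-0. -0. -1.] w 0.035 F [-0.7  0.2  0.3]
[ 0.5255 -0.0929  0.06  ]
[ 0.4053 -0.0937  0.06  ]
[-0.011, 0.141] [-0.014, 0.14] [-0.017, 0.14] [-0.021, 0.14] [-0.024, 0.139] [-0.028, 0.138] [-0.031, 0.138] [-0.034, 0.137] [-0.038, 0.136] [-0.041, 0.135] [-0.044, 0.134] [-0.048, 0.133] [-0.051, 0.132] [-0.054, 0.13] [-0.057, 0.129] [-0.06, 0.128] [-0.064, 0.126] [-0.067, 0.124] [-0.07, 0.123] [-0.073, 0.121] [-0.076, 0.119] [-0.078, 0.117] [-0.081, 0.115] [-0.084, 0.113] [-0.087, 0.111] [-0.09, 0.109] [-0.092, 0.107] [-0.095, 0.105] [-0.097, 0.102] [-0.1, 0.1] [-0.102, 0.097] [-0.105, 0.095] [-0.107, 0.092] [-0.109, 0.09] [-0.111, 0.087] [-0.113, 0.084] [-0.115, 0.081] [-0.117, 0.078] [-0.119, 0.076] [-0.121, 0.073] -0.142304970473568 0.2307943998582334
```

Request:
send_rows(
  series=[
    [[0,0,0,0,0,0],[0,0,0,0,0,0],[0,0,0,0,0,0],[0,0,0,0,0,0],[0,0,0,0,0,0],[0,0,0,0,0,0]],
  ],
  fingers=0,
  newtons=25,
)

```text
time: 75.22
position: [0.4691, 0.3482, 0.1165]
tool_rot: [0.5, -0.5, 0.5, -0.5]
force: [-0.2, -2.7, 5.2]
width: 0.012
```

Request:
send_rows(
  series=[
    [[0,-0.011,0.141,0,0,0],[0,-0.014,0.14,0,0,0],[0,-0.017,0.14,0,0,0],[0,-0.021,0.14,0,0,0],[0,-0.024,0.139,0,0,0],[0,-0.028,0.138,0,0,0],[0,-0.031,0.138,0,0,0],[0,-0.034,0.137,0,0,0],[0,-0.038,0.136,0,0,0],[0,-0.041,0.135,0,0,0],[0,0,0,0,0,0]],
  ],
)

```text
time: 76.6
position: [0.4688, 0.3354, 0.186]
tool_rot: [-0.5, 0.5, -0.5, 0.5]
force: [0.1, 4.8, -3.8]
width: 0.0112
```

```bash
python3 - <<'E'
from h import *
st()
E
```

```text
t 76.6 p [0.4688 0.3354 0.186 ] jaw -90.03 down [ 0.     0.001 -1.   ] w 0.0112 F [ 0.1  4.8 -3.8]
```

Lifting as expected; continue to about 0.98 rad.

Request:
send_rows(
  series=[
    [[0,-0.044,0.134,0,0,0],[0,-0.048,0.133,0,0,0],[0,-0.051,0.132,0,0,0],[0,-0.054,0.13,0,0,0],[0,-0.057,0.129,0,0,0],[0,-0.06,0.128,0,0,0],[0,-0.064,0.126,0,0,0],[0,-0.067,0.124,0,0,0],[0,-0.07,0.123,0,0,0],[0,-0.073,0.121,0,0,0],[0,-0.076,0.119,0,0,0],[0,-0.078,0.117,0,0,0],[0,-0.081,0.115,0,0,0],[0,-0.084,0.113,0,0,0],[0,-0.087,0.111,0,0,0],[0,-0.09,0.109,0,0,0],[0,0,0,0,0,0]],
  ],
)

```text
time: 78.72
position: [0.4679, 0.2828, 0.285]
tool_rot: [-0.499, 0.501, -0.499, 0.501]
force: [-6.1, 10.4, 5.5]
width: 0.0111
```

Request:
send_rows(
  series=[
    [[0,-0.092,0.107,0,0,0],[0,-0.095,0.105,0,0,0],[0,-0.097,0.102,0,0,0],[0,-0.1,0.1,0,0,0],[0,-0.102,0.097,0,0,0],[0,-0.105,0.095,0,0,0],[0,-0.107,0.092,0,0,0],[0,-0.109,0.09,0,0,0],[0,-0.111,0.087,0,0,0],[0,-0.113,0.084,0,0,0],[0,-0.115,0.081,0,0,0],[0,-0.117,0.078,0,0,0],[0,-0.119,0.076,0,0,0],[0,-0.121,0.073,0,0,0],[0,0,0,0,0,0],[0,0,0,0,0,0],[0,0,0,0,0,0],[0,0,0,0,0,0]],
  ],
)

```text
time: 80.97
position: [0.468, 0.2077, 0.3488]
tool_rot: [-0.499, 0.501, -0.499, 0.501]
force: [-8.2, 9.6, 12.4]
width: 0.0116
```

```bash
python3 - <<'E'
from h import *
st();snap('scene','s8.png',(270,120,470,270),4)
E
```

```text
t 80.975 p [0.468  0.2077 0.3488] jaw -90.01 down [-0.001  0.004 -1.   ] w 0.0116 F [-8.2  9.6 12.4]
```

View pics/s8.png

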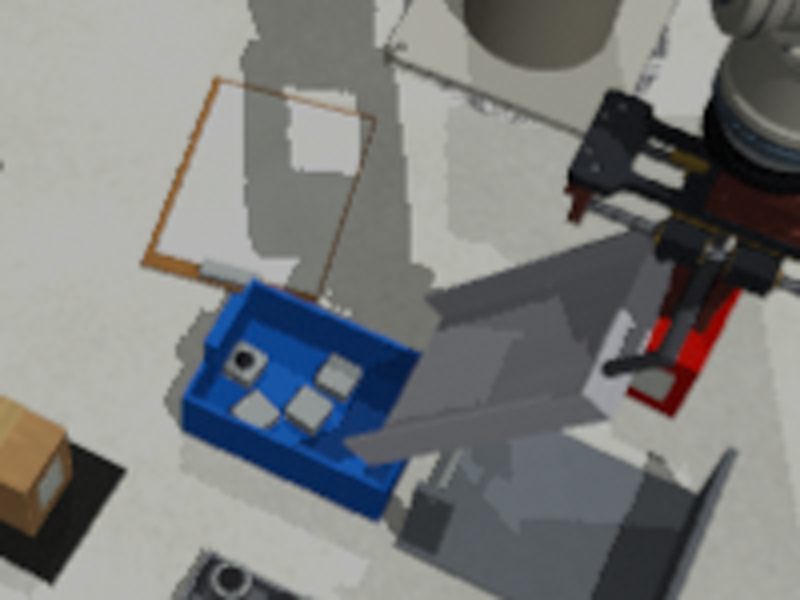

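All four nuts are in the bin and the tray is empty. I'll lower it along the same arc.

Request:
send_rows(
  series=[
    [[0,0.121,-0.073,0,0,0],[0,0.119,-0.076,0,0,0],[0,0.117,-0.078,0,0,0],[0,0.115,-0.081,0,0,0],[0,0.113,-0.084,0,0,0],[0,0.111,-0.087,0,0,0],[0,0.109,-0.09,0,0,0],[0,0.107,-0.092,0,0,0],[0,0.105,-0.095,0,0,0],[0,0.102,-0.097,0,0,0],[0,0.1,-0.1,0,0,0],[0,0.097,-0.102,0,0,0],[0,0.095,-0.105,0,0,0],[0,0.092,-0.107,0,0,0],[0,0.09,-0.109,0,0,0],[0,0.087,-0.111,0,0,0],[0,0.084,-0.113,0,0,0],[0,0.081,-0.115,0,0,0],[0,0.078,-0.117,0,0,0],[0,0.076,-0.119,0,0,0]],
  ],
)

```text
time: 83.52
position: [0.4698, 0.3062, 0.2495]
tool_rot: [-0.499, 0.5, -0.5, 0.501]
force: [4.1, 2.9, 0.2]
width: 0.0113
```

Request:
send_rows(
  series=[
    [[0,0.073,-0.121,0,0,0],[0,0.07,-0.123,0,0,0],[0,0.067,-0.124,0,0,0],[0,0.064,-0.126,0,0,0],[0,0.06,-0.128,0,0,0],[0,0.057,-0.129,0,0,0],[0,0.054,-0.13,0,0,0],[0,0.051,-0.132,0,0,0],[0,0.048,-0.133,0,0,0],[0,0.044,-0.134,0,0,0],[0,0.041,-0.135,0,0,0],[0,0.038,-0.136,0,0,0],[0,0.034,-0.137,0,0,0],[0,0.031,-0.138,0,0,0],[0,0.028,-0.138,0,0,0],[0,0.024,-0.139,0,0,0],[0,0.021,-0.14,0,0,0],[0,0.017,-0.14,0,0,0],[0,0.014,-0.14,0,0,0],[0,0.011,-0.12,0,0,0]],
  ],
)

```text
time: 86.02
position: [0.4698, 0.348, 0.1169]
tool_rot: [0.5, -0.5, 0.5, -0.5]
force: [4.4, 1.3, -2.0]
width: 0.011
```

Request:
send_rows(
  series=[
    [[0,0,-0.01,0,0,0],[0,0,0,0,0,0],[0,0,0,0,0,0]],
  ],
)

```text
time: 86.4
position: [0.4697, 0.348, 0.1166]
tool_rot: [0.5, -0.5, 0.5, -0.5]
force: [4.6, 1.3, -1.3]
width: 0.0111
```

```bash
python3 - <<'E'
from h import *
st()
E
```

```text
t 86.4 p [0.4697 0.348  0.1166] jaw -90.0 down [ 0.001 -0.    -1.   ] w 0.0111 F [ 4.6  1.3 -1.3]
```

Release, rise, and move aside; last look.

Request:
send_rows(
  series=[
    [[0,0,0,0,0,0],[0,0,0,0,0,0],[0,0,0,0,0,0],[0,0,0,0,0,0],[0,0,0.2,0,0,0],[0,0,0.3,0,0,0],[0,0,0.4,0,0,0],[0,0,0.4,0,0,0],[0,0,0.4,0,0,0],[0,0,0.4,0,0,0],[0,0,0.4,0,0,0],[-0.3,0.3,0,0,0,0],[-0.4,0.4,0,0,0,0],[-0.4,0.4,0,0,0,0],[-0.4,0.4,0,0,0,0],[0,0,0,0,0,0],[0,0,0,0,0,0]],
  ],
  fingers=0.4,
)

```text
time: 88.52
position: [0.3934, 0.4231, 0.2414]
tool_rot: [0.5, -0.5, 0.5, -0.5]
force: [-0.2, 0.2, -0.3]
width: 0.0351
```

```bash
python3 - <<'E'
from h import *
st();snap('scene','s9.png',(200,120,520,340),2.5)
E
```

```text
t 88.525 p [0.3934 0.4231 0.2414] jaw -89.97 down [-0.    -0.001 -1.   ] w 0.0351 F [-0.2  0.2 -0.3]
```

View pics/s9.png

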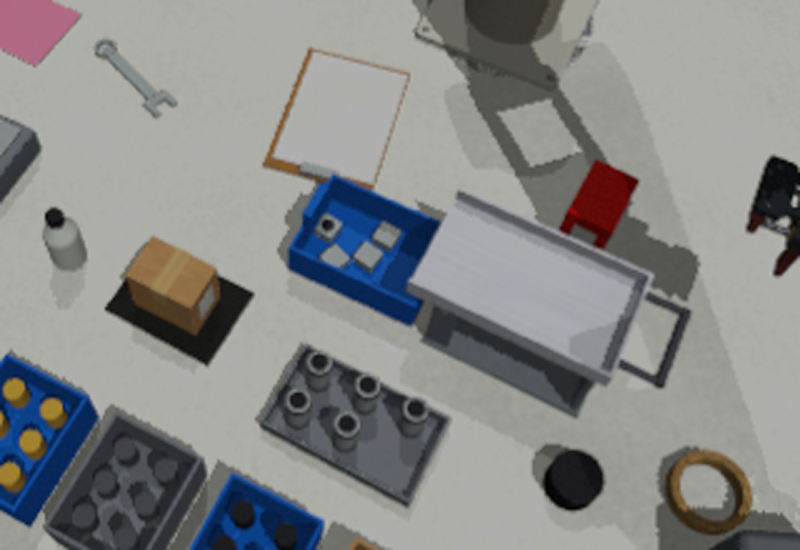

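The last picture shows everything in place: carton on the mat, five couplings in the returns tray, four nuts in the bin, the tray level, and the tape, bottle and spool where they were.

```bash
python3 -c "
from cell import bot
print(bot.close_job())"
```

```text
the job is handed in; nothing more can be done
None
```

The job is done and handed in at about 88.5 s of the 210 s allowed.

- **Carton:** I stood the brown carton on the middle of the black mat. It was knocked a few centimetres aside while I was moving the couplings, so I put it back before touching the bin.
- **Couplings and bin:** All five couplings went into the returns tray, standing upright. I then slid the empty bin in under the lip; measured afterwards, it was within about 2 mm of the target.
- **Tipping:** I raised the tray by its handle to about 0.98 rad and lowered it back to level. All four nuts slid into the bin.

The last picture shows the nuts in the standing bin, the tray empty and level, and the carton upright mid-mat. The couplings are in the returns tray, and the tape, bottle, spool and red carton show no sign of having moved. The gripper is clear of everything. No check failed at the end; the two cameras agreed to a few millimetres, up to about 10 mm at the tray's edges. Wrist force stayed below about 20 N in every reading.

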